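Clamp a scan specimen with the ratchet bar clamp

TASK

Unlock the bench clamp by turning its red lock knob about a quarter turn counter-clockwise (seen from above), then pump the orange trigger towards the black grip until the jaw pushes the specimen holder home against the anvil and the white band of the pad's plunger has gone right into the blue jaw while some of the green band still shows; more than that crushes it. Finish while still holding the trigger squeezed at that point, so that the clamp keeps its grip: do not let go at the end. Move the jaw with the trigger only, do not touch the jaw, its pad or the specimen, and leave the spray can, the reference ball and the marker box where they are.

Things in the scene. Friction and masses are not known exactly. Their poses are not given: they have to be found in the camera images.
- clamp: The bar clamp on its dark base plate (400 x 120 x 12 mm, x -85 to +315), bolted down. Origin: table level under the trigger's pivot pin (pin at z 80). x runs along the bar from trigger to anvil (the jaw travels along +x), z up. Black cheeks 42 mm wide reach z 52 (z 92 at x -17 to +17). Knob axis at x 105, anvil face at x 275. Blue jaw head 26 x 44 x 42 mm, centred at x 150 + jaw travel, z 34.
- knob_grip (a point): On the vertical axis of the red lock knob, 90 mm above the table, where to grip it: a bar 40 mm long, 12 mm thick, from 70 to 100 mm above the table, with the grey bridge (top at 62 mm) under it. At knob 0 the bar lies along the clamp's x axis. The point's axes turn with the knob (x along the bar).
- knob (a joint): Lock knob angle, rad, 0 to 1.5, growing counter-clockwise seen from above. It starts at 0 to 0.2 (locked: a brake shoe blocks the bar). The bar is free above about 0.6; turn it beyond 1.0 (stop at 1.5). Stiff: about 0.08 N m; stays where it is left.
- trigger_front (a point): Point on the front (anvil-side) face of the orange trigger, 55 mm from its pivot, on its middle line; moves with the trigger. The trigger is an upright blade 30 mm wide (clamp y), 10 mm thick, reaching from 13 to 75 mm from the pivot pin. At rest it leans 0.30 rad towards the anvil (top about 152 mm above the table), squeezed right back it leans 0.26 rad the other way.
- trigger (a joint): Trigger angle, rad: 0 at rest, 0.56 squeezed back to the grip (top moves to clamp -x). Springs back to 0; takes 2 to 12 N. A full squeeze and release takes the jaw on about 12 mm: ratchet teeth every 6 mm, so up to 0.24 rad of a stroke may be idle, then 0.1 rad moves it 2.5 mm. On release a free jaw stays; a clamped one springs back and loses most of its grip.
- grip_back (a point): Middle of the back face of the fixed black pistol grip behind the trigger (32 mm wide, 12 mm thick, leaning 0.26 rad away from the anvil), about 133 mm above the table.
- jaw (a joint): Jaw travel towards the anvil, m; starts at 0 to 0.022, end stop at 0.058. Its own drag is 5 N.
- pad (a joint): How far the sprung pad is pressed back into the jaw, m: 0 free, 0.014 bottomed; 1 N per mm with 1.5 N preload. The plunger shows 16 mm between jaw and pad when free: seen from the jaw, white 3 mm, green 8 mm, red 5 mm. Right: about 0.003 to 0.011 (white gone, green still showing); above 0.0125 it counts as crushed.
- pad_face (a point): Centre of the black pad's front face (36 x 30 mm) that meets the specimen holder, 34 mm above the table; clamp x 185 mm + jaw - pad.
- anvil_face (a point): On the face of the grey fixed anvil (56 mm wide, 50 mm high), 34 mm above the table; its x axis is the clamp's x.
- specimen_center (a point): Centre of the black base of the specimen holder, a loose block 46 mm (along the clamp) x 40 x 48 mm standing on the base plate with two light grey tensile bars rising from it to 111 mm above the plate. It starts 2 to 9 mm short of the anvil.
- anvil: The grey fixed anvil; origin on the plate at the middle of its face's lower edge.
- specimen: The specimen holder; origin at the centre of its underside.
- spray_can_mid (a point): Mid-height of the white spray can (52 mm diameter, 150 mm tall), to be left alone.
- ref_ball_mid (a point): Mid-height of the white reference ball on its foot (48 mm diameter, 64 mm tall), to be left alone.
- marker_box_mid (a point): Centre of the cardboard marker box (70 x 50 x 25 mm), to be left alone.
Not all that is in view belongs to the job. Of the things like the specimen, leave any that is pink; of the rest the smaller one is meant.

How it is judged:
On the way, in this order (a step that is already met when the one before it is completed fails the run):
1. the lock knob is turned free (beyond 1.0 rad) (value of joint knob above 1 rad), for 0.1 s.
2. the pad has come up against the specimen holder (contact force between pad and specimen above 0.5 N), for 0.05 s.
At the end, for the whole second after the job is handed in: The fingers still press the trigger (over 1 N, trigger more than 0.08 rad from rest), the knob is free (over 0.9 rad), the pad is pressed in by 2.5 to 11.5 mm and bears on the specimen holder (over 2 N), which bears on the anvil (over 0.5 N), upright within 0.1 rad and still (value of joint pad between 0.0025 and 0.0115 m and contact force between pad and specimen above 2 N and contact force between specimen and anvil above 0.5 N and contact force between the fingers and trigger above 1 N and value of joint trigger above 0.08 rad and value of joint knob above 0.9 rad and angle between specimen's own z axis and vertical below 0.1 rad and linear speed of specimen below 0.02 m/s); the arm keeps its last pose, push and grip.
It fails at once if the specimen is crushed (pad pressed in by more than 12.5 mm) (value of joint pad above 0.0125 m).
It fails at once if the robot pushes the jaw, its pad or the specimen (contact force between any of the arm, the fingers and jaw above 2 N or contact force between any of the arm, the fingers and specimen above 2 N).
It fails at once if a bystander is moved by more than 30 mm (distance of any of spray_can_mid, ref_ball_mid, marker_box_mid from where it was at the start of the episode above 0.03 m).
It also fails if it takes over 61 s, if anything falls off the work surface, if the arm or the gripper's body presses on something with over 40 N, if the wrist force passes 120 N, or if a joint passes its speed limit or range.

ROBOT

A 6-joint arm with a two-finger parallel gripper is mounted at the origin on the work surface. World frame = base frame: x ahead of the robot, y to its left, z up, the work surface at z = 0. Lengths are in m, angles in rad, forces in N, time in s.
With the tool pointing down it reaches from about 0.375 to 0.9 m from the base axis. Payload 3.1 kg.
Tool frame: the origin (TCP) lies at the very end of the fingers, on their centre line; the grasp point (between the pads) lies 19 mm behind it (manip.hold_point_z is the distance from the TCP to the grasp point, in m); y points along the fingers, z is the direction in which the jaws open and shut, and the axes are right-handed (so a half turn about y gives the same grasp; the last joint's range is limited). The gripper opens to 85 mm and grips with 20 to 120 N. Pads are 22 mm wide; open, the fingers measure 114 mm over their backs; the gripper's body (76 mm by 85 mm) begins 54 mm behind the grasp point. The pads swing forward as they close: fully open they stand 13 mm farther back than shut.
Start: joints at [-1.448, 0.527, 1.433, -0, 1.181, -0.178], TCP at [0.185, -0.597, 0.231] pointing down, gripper open.
Joint ranges: [-3.08, 3.08], [-0.75, 2.2], [0.22, 2.44], [-1.43, 4.57], [0, 2.65], [-2.85, 2.85]. Speed limits (rad/s): [2.79, 2.79, 3.14, 3.14, 3.14, 3.14].

INTERFACE

Orientations are given as a unit quaternion [x, y, z, w].
In Python, from station import manip, eyes, workorder gives the robot as it stands. The module is installed in compiled form; this text tells all that it offers.
- The arm moves only by the shell command python3 -m jog 'ROWS' [OPENING] [FORCE]. ROWS is JSON, a list of rows, each a list of 2 entries, a list of its own where there are three numbers: the shift along the tool's x, y, z in cm, then the turn about the tool's y in rad. A call has 1 to 20 rows; each row is the pose to reach, as a shift and turn from the pose commanded when the call began, along the tool's axes at that moment; what a row does not reach only later rows make up. A row lasts 1/12 s, in which the tool goes at most 41.7 mm and 7.16 degrees, less where a joint would pass 70% of its speed; a pose out of reach is approached as far as the arm can. A call with a gripper value outside its range is refused whole. OPENING is the finger opening in cm, from 0 to 8.54, set as the call begins (- or left out, the last holds). The fingers move at their own pace and stop on an object; FORCE is the grip in N (left out, the last holds). Time passes only in rows, so rows that repeat a pose let the fingers close. It gives the time, the measured TCP pose, the force and the opening at its end, in the units of the state.
- manip.sense(): the state, without advancing time (a new reading comes with each control period).
- eyes.snapshot(name): name is "scene" or "top"; returns a dict with "frame" (420x560x3 uint8, red, green, blue), "vfov" (degrees; the focal length in pixels is half the picture's height over the tangent of half this angle, whatever the lens; pixels are square), "cx", "cy" (the principal point, pixels), "rvec" (rotation vector, rad) and "tvec" (3), from world to camera coordinates, as OpenCV has them. Camera axes: x right, y down, z forward; pixel columns grow to the right and rows downward; lengths in m; the calibration is good to about 2 mm. A picture is of the moment at which its call begins. There is no depth.
- workorder.sign_off(): hands the job in, once; it reports no verdict.
The state is a dict: "t": time; "q": joint angles; "qd": joint speeds; "tau": joint torques, N m; "tcp_pos": TCP position; "tool_rot": TCP orientation; "force": force on the tool from outside, world axes, zero at the start; "ft_torque": the same for the moment, N m; "finger_gap": opening from 0.0 (shut) to 1.0 (fully open).
Only numpy, scipy, OpenCV 4.12 (cv2) and the standard library are available. Lean on these libraries where they do the work, as an engineer would, in place of code of your own. Each camera call takes 0.05 s, during which the arm holds its last target. There are 200 camera calls.

## Working session

There is one attempt and no reset: what is moved stays moved. The work goes in short steps, Python scripts to look and compute and a shell command to move; the robot and the scene stay as the last step left them, time stands still between calls to the robot, and variables do not carry over. Pictures are saved under pics/ and viewed, about 8 in all and at most 12, crops included, and the job is handed in when it is done.

```bash
mkdir -p pics
cat > h.py <<'E'
import numpy as np, cv2
from station import manip, eyes
def snap(n,save=None):
    d=eyes.snapshot(n); d['frame']=np.array(d['frame'])
    if save: cv2.imwrite(save,cv2.cvtColor(d['frame'],cv2.COLOR_RGB2BGR))
    f=d['frame'].shape[0]/2/np.tan(np.radians(d['vfov'])/2)
    d['K']=np.array([[f,0,d['cx']],[0,f,d['cy']],[0,0,1]]); d['R']=cv2.Rodrigues(np.array(d['rvec'],float))[0]; d['t']=np.array(d['tvec'],float)
    return d
def ray(d,u,v,z):
    c=-d['R'].T@d['t']; r=d['R'].T@np.linalg.inv(d['K'])@np.array([u,v,1]); return c+r*(z-c[2])/r[2]
def proj(d,p):
    q=d['K']@(d['R']@np.array(p)+d['t']); return q[:2]/q[2]
E
python3 - <<'E'
from h import *
for n in('scene','top'):
    d=snap(n,f'pics/{n}0.png'); print(n,d['vfov'],d['cx'],d['cy'],-d['R'].T@d['t'],d['R'][2])
s=manip.sense(); print(s['tcp_pos'],s['tool_rot'],s['force'],manip.hold_point_z)
a=cv2.imread('pics/scene0.png');b=cv2.imread('pics/top0.png')
E
```

```text
scene 55.53925857493865 279.32473419133504 209.93640232121942 [ 0.89272648 -0.3950733   0.61140085] [-0.42116574  0.56065    -0.7129453 ]
top 54.61361418298658 281.82836884949484 207.84184771965303 [ 0.53824084 -0.0054172   0.94588979] [ 0.06954087  0.00761443 -0.99755004]
[ 0.1851228  -0.59628144  0.23043587] [-0.10592416  0.69981212 -0.69843788  0.10596033] [0.15644453 0.15865916 0.21317186] 0.0187
```

View pics/scene0.png

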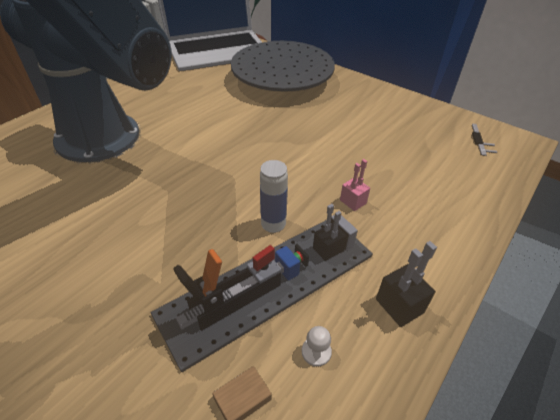

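View pics/top0.png

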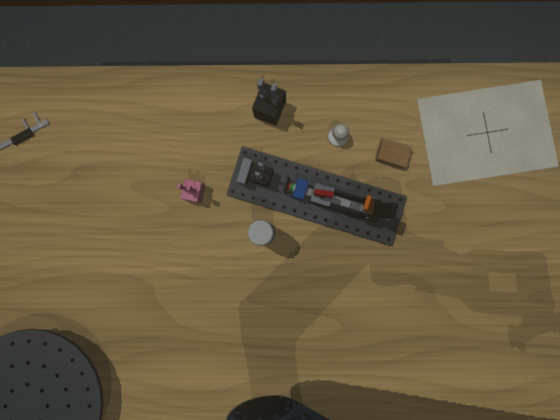

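The scene view shows the clamp: orange trigger near (212,272), red knob (264,258), blue jaw (289,262), specimen (331,240), spray can (273,197). In the top view the plate corners are about (241,148), (406,194), (394,244) and (229,196), the trigger is at the right (368,206) and the anvil at the left. The can stands at (261,233).

Run:
```python
from h import *
from scipy.spatial.transform import Rotation as Ro
d=snap('top'); e=snap('scene')
pts=np.array([ray(d,u,v,.012) for u,v in[(241,148),(406,194),(394,244),(229,196)]])
mod=np.array([[315,-60],[-85,-60],[-85,60],[315,60]])/1000
for m in (mod,mod*[1,-1]):
    A=m-m.mean(0);B=pts[:,:2]-pts[:,:2].mean(0)
    th=np.arctan2((A[:,0]*B[:,1]-A[:,1]*B[:,0]).sum(),(A*B).sum())
    R=np.array([[np.cos(th),-np.sin(th)],[np.sin(th),np.cos(th)]]); t=pts[:,:2].mean(0)-R@m.mean(0)
    print(th,t,np.abs(m@R.T+t-pts[:,:2]).max())
    if np.abs(m@R.T+t-pts[:,:2]).max()<.02: best=(R,t,th)
R,t,th=best
W=lambda x,y,z:np.r_[R@[x,y]+t,z]
def cent(d,lo,hi,box):
    h=cv2.cvtColor(d['frame'],cv2.COLOR_RGB2HSV); m=cv2.inRange(h,lo,hi); k=np.zeros_like(m);x0,y0,x1,y1=box;k[y0:y1,x0:x1]=m[y0:y1,x0:x1]
    p=np.argwhere(k)[:,::-1].astype(np.float32); return p.mean(0),len(p),cv2.minAreaRect(p)
c=[('red',(0,150,60),(5,255,255)),('or',(7,200,120),(14,255,255)),('blue',(105,120,50),(125,255,255))]
for n,lo,hi in c:
    print(n,'top',cent(d,lo,hi,(230,140,410,250)),'scene',cent(e,lo,hi,(150,200,380,360) if n!='blue' else(276,240,303,285)))
for nm,p in dict(knobtop=(.105,0,.1),trigtop=(.022,0,.152),jawtop=(.150,0,.055),anv=(.275,0,.06)).items(): print(nm,W(*p),proj(d,W(*p)),proj(e,W(*p)))
s=manip.sense();print(Ro.from_quat(s['tool_rot']).as_matrix())
f=e['frame'][200:350,150:380]; cv2.imwrite('pics/c1.png',cv2.cvtColor(cv2.resize(f,None,fx=3.4,fy=3.4,interpolation=2),cv2.COLOR_RGB2BGR))
print('can',ray(d,261,233,.15),'ball',ray(d,341,131,.05))
```

```text
1.2896911897154444 [ 0.60013079 -0.19009816] 0.005612904273439634
1.2834044114828058 [ 0.59943682 -0.18989541] 0.11619127337745783
red top (array([319.77274, 192.02727], dtype=float32), 110, ((310.2799987792969, 189.4600067138672), (45.97355651855469, 7.423745632171631), 10.304845809936523)) scene (array([267.01437, 253.30215], dtype=float32), 139, ((277.20355224609375, 252.55308532714844), (14.168549537658691, 48.8914794921875), 86.18592071533203))
or top (array([366., 201.], dtype=float32), 1, ((366.0, 201.0), (0.0, 0.0), 0.0)) scene (array([nan, nan], dtype=float32), 0, ((0.0, 0.0), (0.0, 0.0), 0.0))
blue top (array([300.25366, 188.19025], dtype=float32), 205, ((300.20001220703125, 188.10000610351562), (10.88117790222168, 19.04205894470215), 17.10272979736328)) scene (array([287.44583, 256.6    ], dtype=float32), 240, ((287.4588623046875, 256.5353088378906), (22.018442153930664, 11.714244842529297), 49.398704528808594))
knobtop [ 0.62925963 -0.08921947  0.1       ] [324.98274855 192.33975184] [261.71257284 253.57931894]
trigtop [ 0.60623397 -0.16896167  0.152     ] [368.52818391 201.0007227 ] [213.53895135 257.3983555 ]
jawtop [ 0.64174342 -0.04598574  0.055     ] [303.26681198 188.99001946] [283.37202328 257.85598537]
anv [0.67642062 0.07410794 0.06      ] [248.58486562 173.30131987] [337.08092255 225.44746943]
[[-9.55094693e-01 -1.74634516e-04  2.96300686e-01]
 [-2.96300642e-01  1.36403897e-03 -9.55093749e-01]
 [-2.37373348e-04 -9.99999054e-01 -1.35453070e-03]]
can [0.54463127 0.04154908 0.15      ] ball [ 0.7722435  -0.13149675  0.05      ]<stdin>:16: RuntimeWarning: Mean of empty slice.
  ret = um.true_divide(
```

View pics/c1.png

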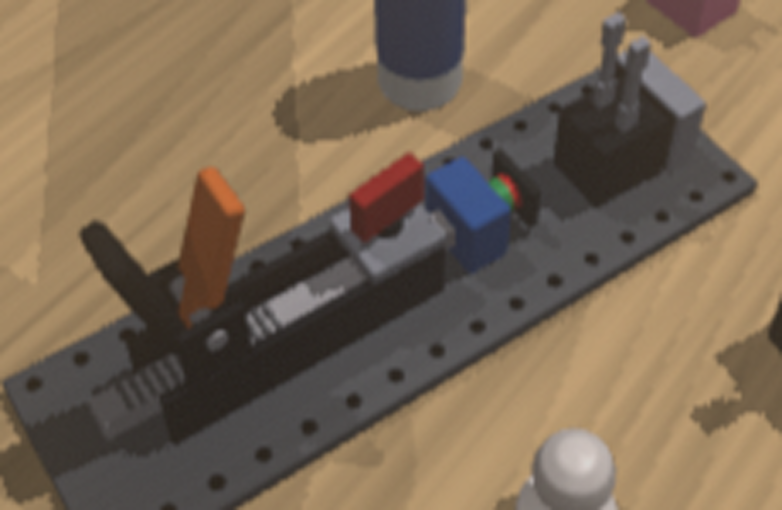

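Run:
```python
from h import *
from scipy.spatial.transform import Rotation as Ro
d=snap('top'); e=snap('scene')
def blob(d,lo,hi,box):
    h=cv2.cvtColor(d['frame'],cv2.COLOR_RGB2HSV); m=cv2.inRange(h,lo,hi); k=np.zeros_like(m);x0,y0,x1,y1=box;k[y0:y1,x0:x1]=m[y0:y1,x0:x1]
    n,l,s,c=cv2.connectedComponentsWithStats(k); i=1+s[1:,4].argmax(); p=np.argwhere(l==i)[:,::-1].astype(np.float32)
    return c[i],s[i],np.round(cv2.boxPoints(cv2.minAreaRect(p)),1).tolist()
r=blob(d,(0,150,60),(5,255,255),(312,140,345,250)); r2=blob(e,(0,130,60),(6,255,255),(230,230,283,280))
print(r,r2)
P=[x['K']@np.c_[x['R'],x['t']] for x in(d,e)]
print('knob ray z.1',ray(d,*r[0],.098))
for a in[blob(x,(5,130,70),(13,255,255),b) for x,b in((d,(350,185,390,225)),(e,(190,240,230,310)))]: print('or',a)
b=blob(d,(105,120,50),(125,255,255),(285,170,315,210)); print('blue',b, ray(d,*b[0],.055))
# plate line fit: dark mask in top
h=cv2.cvtColor(d['frame'],cv2.COLOR_RGB2HSV); m=((h[...,1]<70)&(h[...,2]<110)).astype(np.uint8)
m[:135]=0;m[250:]=0;m[:,:222]=0;m[:,415:]=0
m=cv2.morphologyEx(m,cv2.MORPH_CLOSE,np.ones((7,7))); m=cv2.morphologyEx(m,cv2.MORPH_OPEN,np.ones((9,9)))
c=max(cv2.findContours(m,0,2)[0],key=cv2.contourArea); R=cv2.minAreaRect(c); print('plate',R,[ray(d,*p,.012).round(4).tolist() for p in cv2.boxPoints(R)],ray(d,*R[0],.012))
```

```text
(array([323.59183673, 192.81632653]), array([315, 189,  19,   8,  98], dtype=int32), [[314.3999938964844, 194.10000610351562], [315.20001220703125, 188.89999389648438], [333.20001220703125, 191.60000610351562], [332.3999938964844, 196.89999389648438]]) (array([263.56802721, 256.83673469]), array([253, 245,  21,  25, 294], dtype=int32), [[249.10000610351562, 259.3999938964844], [269.8999938964844, 243.8000030517578], [277.8999938964844, 254.60000610351562], [257.1000061035156, 270.20001220703125]])
knob ray z.1 [ 0.6284861  -0.08649699  0.098     ]
or (array([367.18292683, 202.34146341]), array([364, 195,   8,  16,  82], dtype=int32), [[362.29998779296875, 208.89999389648438], [366.5, 194.3000030517578], [371.8999938964844, 195.8000030517578], [367.70001220703125, 210.5]])
or (array([211.17454545, 270.51636364]), array([203, 249,  19,  47, 550], dtype=int32), [[199.0, 293.79998779296875], [208.1999969482422, 248.0], [223.39999389648438, 251.10000610351562], [214.1999969482422, 296.79998779296875]])
blue (array([300.25365854, 188.1902439 ]), array([293, 178,  15,  21, 205], dtype=int32), [[292.20001220703125, 195.60000610351562], [297.79998779296875, 177.39999389648438], [308.20001220703125, 180.60000610351562], [302.6000061035156, 198.8000030517578]]) [ 0.64354691 -0.03936607  0.055     ]
plate ((316.5486755371094, 195.59188842773438), (173.5841827392578, 51.83263397216797), 17.10272979736328) [[0.634, 0.1306, 0.012], [0.7497, 0.0957, 0.012], [0.6286, -0.2866, 0.012], [0.5152, -0.2491, 0.012]] [ 0.6312879  -0.07842872  0.012     ]
```

```bash
python3 -m jog '[[[-57.5,3,-35.6],-1.11],[[-57.5,3,-35.6],-1.11],[[-57.5,3,-35.6],-1.11],[[-57.5,3,-35.6],-1.11],[[-57.5,3,-35.6],-1.11],[[-57.5,3,-35.6],-1.11],[[-57.5,3,-35.6],-1.11],[[-57.5,3,-35.6],-1.11],[[-57.5,3,-35.6],-1.11],[[-57.5,3,-35.6],-1.11],[[-57.5,3,-35.6],-1.11],[[-57.5,3,-35.6],-1.11],[[-57.5,3,-35.6],-1.11],[[-57.5,3,-35.6],-1.11],[[-57.5,3,-35.6],-1.11],[[-57.5,3,-35.6],-1.11],[[-57.5,3,-35.6],-1.11],[[-57.5,3,-35.6],-1.11],[[-57.5,3,-35.6],-1.11],[[-57.5,3,-35.6],-1.11]]' 4.5 40
python3 - <<'E'
from h import *
from scipy.spatial.transform import Rotation as Ro
e=snap('scene','pics/s2.png'); s=manip.sense(); M=Ro.from_quat(s['tool_rot']).as_matrix()
print(s['t'],s['q'],s['tcp_pos'],M,s['finger_gap'],proj(e,s['tcp_pos']))
cv2.imwrite('pics/s2c.png',cv2.resize(cv2.imread('pics/s2.png')[120:360,140:380],None,fx=2.4,fy=2.4))
E
```

```text
t: 1.97
tcp_pos: [0.6278, -0.0877, 0.2011]
tool_rot: [-0.459, 0.539, -0.538, 0.458]
force: [-0.3, -0.6, -0.3]
finger_gap: 0.527
2.0167 [-3.15083826e-01  5.73025184e-01  1.43845147e+00 -6.20697553e-04
  1.13102226e+00 -1.52939376e-01] [ 0.62775937 -0.08804109  0.20129515] [[-1.61173638e-01 -1.03562828e-03  9.86925522e-01]
 [-9.86925977e-01 -2.53162681e-04 -1.61173978e-01]
 [ 4.16769042e-04 -9.99999432e-01 -9.81285307e-04]] 0.5303013902319953 [260.34789914 208.87756474]
```

View pics/s2c.png

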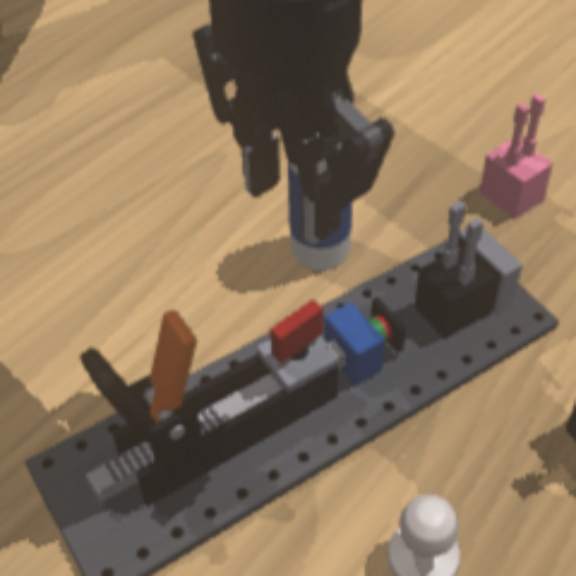

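```bash
python3 -m jog '[[[-0.15,3,0],0],[[-0.15,6,0],0],[[-0.15,9,0],0],[[-0.15,11,0],0],[[-0.15,12,0],0],[[-0.15,13,0],0],[[-0.15,13,0],0],[[-0.15,13,0],0]]'
python3 -m jog '[[[0,0,0],0],[[0,0,0],0],[[0,0,0],0],[[0,0,0],0],[[0,0,0],0],[[0,0,0],0]]' 0.8 40
python3 -m jog '[[[0,0,0],0],[[0,0,0],-0.1],[[0,0,0],-0.2],[[0,0,0],-0.3],[[0,0,0],-0.4],[[0,0,0],-0.5],[[0,0,0],-0.6],[[0,0,0],-0.7],[[0,0,0],-0.8],[[0,0,0],-0.9],[[0,0,0],-1.0],[[0,0,0],-1.1],[[0,0,0],-1.15],[[0,0,0],-1.15],[[0,0,0],-1.15]]'
python3 - <<'E'
from h import *
from scipy.spatial.transform import Rotation as Ro
e=snap('scene','pics/s3.png'); s=manip.sense(); M=Ro.from_quat(s['tool_rot']).as_matrix()
print(s['t'],s['q'],s['tcp_pos'],M,s['force'],s['ft_torque'])
E
```

```text
t: 2.68
tcp_pos: [0.6294, -0.0859, 0.0719]
tool_rot: [0.458, -0.538, 0.539, -0.458]
force: [1.2, 0.1, 0.3]
finger_gap: 0.524
t: 3.18
tcp_pos: [0.6291, -0.0851, 0.0729]
tool_rot: [0.459, -0.538, 0.539, -0.458]
force: [-4.0, -0.0, 5.6]
finger_gap: 0.132
t: 4.43
tcp_pos: [0.6287, -0.0852, 0.0729]
tool_rot: [0.678, -0.202, 0.202, -0.677]
force: [-3.9, -1.5, 6.5]
finger_gap: 0.135
4.4833 [-3.10166932e-01  7.41028849e-01  1.52459430e+00 -1.25678163e-03
  8.76287703e-01 -1.30041499e+00] [ 0.62865486 -0.08523     0.07287706] [[ 8.36603033e-01 -5.97385402e-04  5.47809280e-01]
 [-5.47809604e-01 -8.22590178e-04  8.36602630e-01]
 [-4.91516656e-05 -9.99999483e-01 -1.01543490e-03]] [-4.10442391 -1.01368944  6.43895384] [-0.11225413  0.55736516  0.07079901]
```

```bash
python3 -m jog '[[[0,0,0],0],[[0,0,0],0],[[0,0,0],0],[[0,0,0],0],[[0,-3,0],0],[[0,-6,0],0],[[0,-9,0],0.1],[[0,-12,0],0.22],[[0,-12,0],0.34],[[0,-12,0],0.46],[[0,-12,0],0.58],[[0,-12,0],0.7],[[0,-12,0],0.82],[[0,-12,0],0.94],[[0,-12,0],1.06],[[0,-12,0],1.18],[[0,-12,0],1.28],[[0,-12,0],1.28]]' 4 40
python3 - <<'E'
from h import *
from scipy.spatial.transform import Rotation as Ro
e=snap('scene','pics/s4.png'); s=manip.sense(); M=Ro.from_quat(s['tool_rot']).as_matrix()
print(s['t'],s['q'],s['tcp_pos'],M,s['force'])
cv2.imwrite('pics/s4c.png',cv2.resize(cv2.imread('pics/s4.png')[190:360,140:380],None,fx=3.3,fy=3.3,interpolation=2))
E
```

```text
t: 5.98
tcp_pos: [0.6292, -0.0849, 0.1911]
tool_rot: [-0.422, 0.567, -0.567, 0.422]
force: [-0.6, 0.6, 0.0]
finger_gap: 0.472
6.0333 [-3.09998288e-01  5.85748264e-01  1.44594708e+00  5.87188998e-05
  1.11012960e+00 -2.22199342e-02] [ 0.62914342 -0.08495863  0.19107567] [[-2.83847684e-01 -2.05175025e-04  9.58869360e-01]
 [-9.58869381e-01  1.20953250e-04 -2.83847664e-01]
 [-5.77399141e-05 -9.99999972e-01 -2.31068349e-04]] [-0.04459775 -1.19386624  0.02442596]
```

View pics/s4c.png

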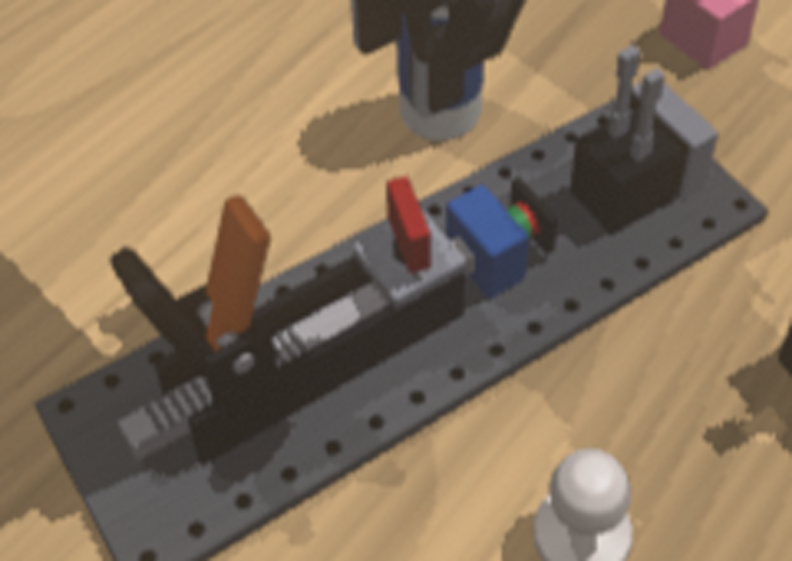

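```bash
python3 -m jog '[[[2.5,0,0],0],[[5.5,0,0],0],[[5.5,2,0],0],[[5.5,4,0],0],[[5.5,6,0],0],[[5.5,7.1,0],0],[[5.5,7.1,0],0],[[5.5,7.1,0],0],[[5.5,7.1,0],0]]' 0 40
cat > m.py <<'E'
from h import *
import sys
from scipy.spatial.transform import Rotation as Ro
s=manip.sense(); X=np.array([.284,.959,0]);Y=np.array([-.959,.284,0]); p=np.array(s['tcp_pos'])-[.629,-.0855,0]
print('t',round(s['t'],2),'clamp xyz',round(105+1e3*p@X,1),round(1e3*p@Y,1),round(1e3*p[2],1),'Fx',round(np.dot(s['force'],X),2),'F',np.round(s['force'],1),'gap',round(s['finger_gap'],3))
for n in('scene','top'):
    d=snap(n,f'pics/{n}_{sys.argv[1]}.png'); h=cv2.cvtColor(d['frame'],cv2.COLOR_RGB2HSV)
    m=cv2.inRange(h,(105,120,50),(125,255,255))
    # keep blobs near jaw line
    b=[proj(d,[*(np.array([.629,-.0855])+X[:2]*k),.034]) for k in(.03,.13)]
    x0,y0=np.min(b,0).astype(int)-20; x1,y1=np.max(b,0).astype(int)+20
    k=np.zeros_like(m);k[y0:y1,x0:x1]=m[y0:y1,x0:x1]
    N,l,st,c=cv2.connectedComponentsWithStats(k)
    if N>1:
        i=1+st[1:,4].argmax(); q=ray(d,*c[i],.05)-[.629,-.0855,0]; print(n,'blue',st[i],c[i].round(1),'clamp x',round(105+1e3*q@X,1),'y',round(1e3*q@Y,1))
E
python3 m.py 5
```

```text
t: 6.78
tcp_pos: [0.6143, -0.1379, 0.1212]
tool_rot: [0.422, -0.566, 0.567, -0.423]
force: [-0.4, 0.3, 0.9]
finger_gap: -0.002
t 6.78 clamp xyz 50.6 -0.8 121.2 Fx 0.15 F [-0.4  0.3  0.9] gap -0.002
scene blue [276 247  24  20 244] [287.5 256.6] clamp x 156.5 y 0.0
top blue [293 178  15  21 203] [300.2 188.1] clamp x 153.4 y -1.6
```

```bash
python3 -m jog '[[[0.6,0,0],0],[[1.2,0,0],0],[[1.7,0,0],0],[[2.1,0,0],0],[[2.5,0,0],0],[[2.9,0,0],0],[[3.3,0,0],0],[[3.7,0,0],0],[[4.0,0,0],0],[[4.3,0,0],0],[[4.3,0,0],0],[[4.3,0,0],0]]'
python3 m.py 6; cd pics; python3 -c "
import cv2
cv2.imwrite('s6c.png',cv2.resize(cv2.imread('scene_6.png')[190:340,140:380],None,fx=3.3,fy=3.3,interpolation=2))"
```

```text
t: 7.88
tcp_pos: [0.6011, -0.1787, 0.1205]
tool_rot: [-0.422, 0.567, -0.567, 0.423]
force: [1.7, 5.5, 5.5]
finger_gap: -0.0
t 7.88 clamp xyz 7.7 0.2 120.5 Fx 5.78 F [1.7 5.5 5.5] gap -0.0
scene blue [280 245  23  20 235] [291.2 254.5] clamp x 164.7 y 0.2
top blue [289 177  16  21 205] [296.7 187.2] clamp x 161.6 y -1.4
```

View pics/s6c.png

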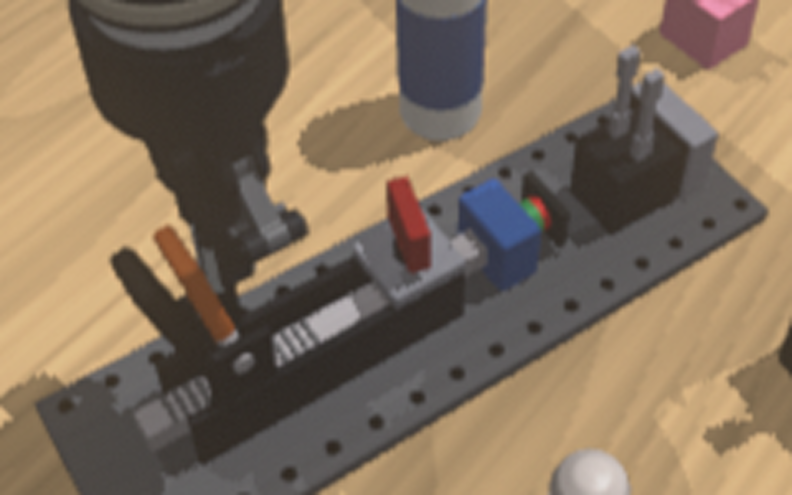

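Pumping works: the jaw advanced 8.2 mm and the trigger lies back by the grip. The knob at (405,225) in the crop sits across the bar. Next I'll release and make a second stroke.

```bash
python3 -m jog '[[[-0.6,0,0],0],[[-1.2,0,0],0],[[-1.8,0,0],0],[[-2.4,0,0],0],[[-3.0,0,0],0],[[-3.6,0,0],0],[[-4.2,0,0],0],[[-4.2,0,0],0],[[-3.6,0,0],0],[[-3,0,0],0],[[-2.4,0,0],0],[[-1.8,0,0],0],[[-1.4,0,0],0],[[-1.0,0,0],0],[[-0.6,0,0],0],[[-0.2,0,0],0],[[0.1,0,0],0],[[0.1,0,0],0],[[0.1,0,0],0]]'
python3 m.py 7
```

```text
t: 9.57
tcp_pos: [0.6008, -0.18, 0.1205]
tool_rot: [-0.422, 0.567, -0.567, 0.422]
force: [1.3, 4.6, 5.4]
finger_gap: 0.003
t 9.57 clamp xyz 6.4 0.2 120.5 Fx 4.8 F [1.3 4.6 5.4] gap 0.003
scene blue [286 242  23  20 228] [297.1 251.2] clamp x 177.8 y 0.0
top blue [284 176  15  20 200] [291.2 185.5] clamp x 174.3 y -1.6
```

```bash
python3 -m jog '[[[-0.6,0,0],0],[[-1.2,0,0],0],[[-1.8,0,0],0],[[-2.4,0,0],0],[[-3.0,0,0],0],[[-3.6,0,0],0],[[-4.3,0,0],0],[[-4.3,0,0],0],[[-3.6,0,0],0],[[-3,0,0],0],[[-2.4,0,0],0],[[-1.8,0,0],0],[[-1.4,0,0],0],[[-1.0,0,0],0],[[-0.6,0,0],0],[[-0.3,0,0],0],[[0,0,0],0],[[0,0,0],0],[[0,0,0],0]]'
python3 m.py 8;  cd pics; python3 -c "
import cv2
cv2.imwrite('s8c.png',cv2.resize(cv2.imread('scene_8.png')[195:295,250:380],None,fx=6,fy=6,interpolation=2))"
```

```text
t: 11.25
tcp_pos: [0.6009, -0.18, 0.1206]
tool_rot: [-0.422, 0.567, -0.567, 0.423]
force: [1.1, 3.6, 4.7]
finger_gap: 0.001
t 11.25 clamp xyz 6.4 0.2 120.6 Fx 3.81 F [1.1 3.6 4.7] gap 0.001
scene blue [291 239  23  20 224] [302.2 248.3] clamp x 189.4 y 0.0
top blue [279 174  15  21 203] [286.1 184. ] clamp x 186.0 y -1.8
```

View pics/s8c.png

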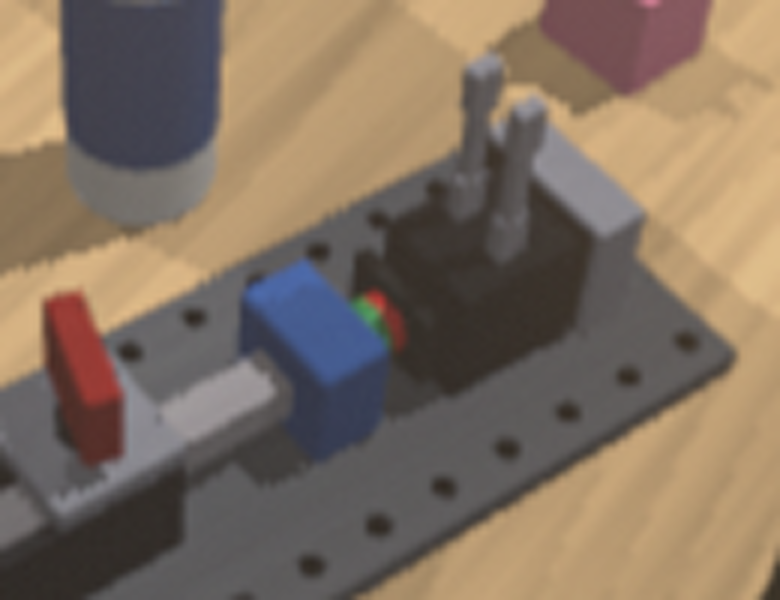

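```bash
python3 -m jog '[[[-0.6,0,0],0],[[-1.2,0,0],0],[[-1.8,0,0],0],[[-2.4,0,0],0],[[-3.0,0,0],0],[[-3.6,0,0],0],[[-4.3,0,0],0],[[-4.3,0,0],0],[[-3.6,0,0],0],[[-3,0,0],0],[[-2.4,0,0],0],[[-1.8,0,0],0],[[-1.4,0,0],0],[[-1.0,0,0],0],[[-0.6,0,0],0],[[-0.3,0,0],0],[[0,0,0],0],[[0,0,0],0],[[0,0,0],0]]'
python3 m.py 9;  cd pics; python3 -c "
import cv2
cv2.imwrite('s9c.png',cv2.resize(cv2.imread('scene_9.png')[195:295,250:380],None,fx=6,fy=6,interpolation=2))"
```

```text
t: 12.93
tcp_pos: [0.6011, -0.1792, 0.1208]
tool_rot: [-0.421, 0.568, -0.567, 0.423]
force: [1.9, 7.4, 5.1]
finger_gap: 0.002
t 12.93 clamp xyz 7.2 0.1 120.8 Fx 7.63 F [1.9 7.4 5.1] gap 0.002
scene blue [296 236  23  20 215] [307.1 245.5] clamp x 200.8 y 0.1
top blue [274 172  15  21 205] [281.2 182.4] clamp x 197.6 y -2.1
```

View pics/s9c.png

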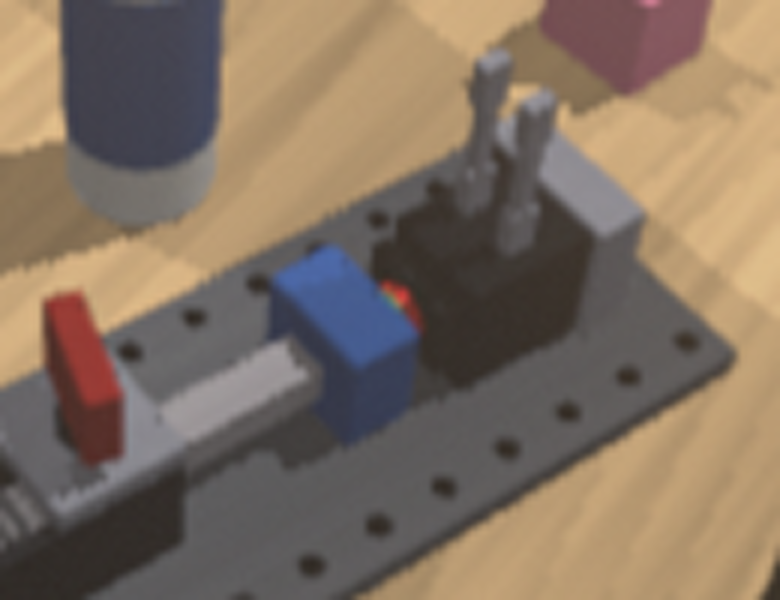

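```bash
cat > p.py <<'E'
from h import *
import sys
X=np.array([.284,.959,0])
cal={n:snap(n) for n in('scene','top')}
for k in sys.argv[1:]:
  for n,d in cal.items():
    im=cv2.imread(f'pics/{n}_{k}.png'); h=cv2.cvtColor(im,cv2.COLOR_BGR2HSV)
    o=[]
    bm=cv2.inRange(h,(105,120,50),(125,255,255))
    w=[proj(d,[*(np.array([.629,-.0855])+X[:2]*a),.045]) for a in(.04,.13)]; x0,y0=np.min(w,0).astype(int)-15;x1,y1=np.max(w,0).astype(int)+15
    Z=np.zeros_like(bm);Z[y0:y1,x0:x1]=bm[y0:y1,x0:x1]
    N,l,st,c=cv2.connectedComponentsWithStats(Z); i=1+st[1:,4].argmax(); b=c[i]
    u,v=np.meshgrid(np.arange(560),np.arange(420)); near=(abs(u-b[0])<26)&(abs(v-b[1])<22)&((u>b[0]) if n=='scene' else (u<b[0]))
    red=(cv2.inRange(h,(0,110,50),(9,255,255))>0)&near; gr=(cv2.inRange(h,(40,70,40),(90,255,255))>0)&near
    bx=105+1e3*(ray(d,*b,.055)-[.629,-.0855,0])@X
    for nm,m in(('red',red),('green',gr)):
        if m.any():
            q=105+1e3*(ray(d,u[m].mean(),v[m].mean(),.042)-[.629,-.0855,0])@X; o+=[nm,int(m.sum()),'off',round(q-bx,1)]
        else:o+=[nm,0]
    print(k,n,'blue',round(bx,1),o)
E
python3 p.py 5 6 7 8 9
```

```text
5 scene blue 154.1 ['red', 29, 'off', np.float64(27.4), 'green', 26, 'off', np.float64(21.6)]
5 top blue 153.5 ['red', 16, 'off', np.float64(27.1), 'green', 24, 'off', np.float64(19.9)]
6 scene blue 162.2 ['red', 30, 'off', np.float64(27.4), 'green', 25, 'off', np.float64(22.1)]
6 top blue 161.6 ['red', 16, 'off', np.float64(26.9), 'green', 24, 'off', np.float64(19.9)]
7 scene blue 175.2 ['red', 30, 'off', np.float64(27.2), 'green', 18, 'off', np.float64(21.8)]
7 top blue 174.2 ['red', 19, 'off', np.float64(27.1), 'green', 24, 'off', np.float64(19.8)]
8 scene blue 186.6 ['red', 29, 'off', np.float64(27.4), 'green', 17, 'off', np.float64(22.3)]
8 top blue 185.8 ['red', 18, 'off', np.float64(27.3), 'green', 22, 'off', np.float64(20.2)]
9 scene blue 198.0 ['red', 23, 'off', np.float64(23.9), 'green', 0]
9 top blue 197.3 ['red', 19, 'off', np.float64(22.8), 'green', 18, 'off', np.float64(16.0)]
```

```bash
python3 -m jog '[[[0.1,0,0],0],[[0.2,0,0],0],[[0.3,0,0],0],[[0.3,0,0],0],[[0.3,0,0],0],[[0.3,0,0],0],[[0.3,0,0],0],[[0.3,0,0],0]]'
python3 m.py 10; python3 p.py 10; cd pics; python3 -c "
import cv2,numpy as np
a=cv2.resize(cv2.imread('scene_10.png')[195:300,200:370],None,fx=4,fy=4,interpolation=2);b=cv2.resize(cv2.imread('top_10.png')[150:190,230:330],None,fx=6.8,fy=4.4,interpolation=2)
cv2.imwrite('s10c.png',np.vstack([a,b]))"
```

```text
t: 13.8
tcp_pos: [0.6004, -0.1816, 0.1206]
tool_rot: [-0.421, 0.568, -0.567, 0.423]
force: [2.2, 7.6, 4.2]
finger_gap: -0.0
t 13.8 clamp xyz 4.7 0.2 120.6 Fx 7.94 F [2.2 7.6 4.2] gap -0.0
scene blue [297 236  22  20 211] [307.5 245.3] clamp x 201.8 y 0.2
top blue [273 172  16  21 206] [280.8 182.4] clamp x 198.5 y -1.9
10 scene blue 198.9 ['red', 16, 'off', np.float64(23.6), 'green', 0]
10 top blue 198.2 ['red', 20, 'off', np.float64(22.0), 'green', 15, 'off', np.float64(15.7)]
```

View pics/s10c.png

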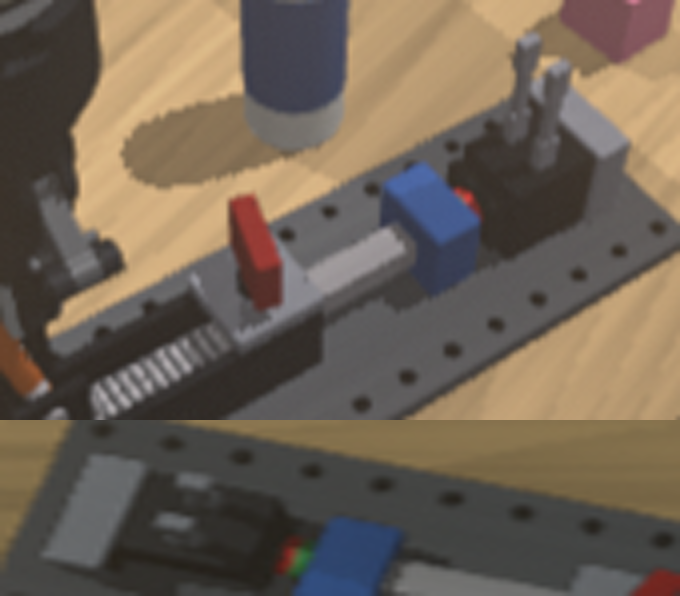

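```bash
python3 -c "
from station import workorder; print(workorder.sign_off())"
```

```text
the job is handed in; nothing more can be done
None
```

The job is handed in with the trigger still held squeezed; sign-off gave no verdict, so I can't confirm a pass.

- **What I did:** I gripped the red knob and turned it counter-clockwise by about 1.15 rad, to an estimated 1.3 rad. I then pumped the trigger four times with closed fingers and held the last squeeze, pulled 2.5 mm further.
- **Pad:** the last pictures put it about 4 to 5 mm into the jaw. The top view shows no white, with green still showing. The scene view shows only red, because the jaw hides the rest of the plunger there. Of that range, the top view gives about 5 mm and the scene view about 4 mm. The scene figure is the less certain one, because part of the red band is hidden there.
- **Specimen holder:** it stands upright against the anvil. The estimated pad-face position is about 228 mm, against 229 mm expected with the holder home.
- **Trigger and knob:** there was a steady push of about 8 N on the trigger along the clamp, and the knob still lies across the bar.
- **Time and surroundings:** the clock read 13.8 s at the last check. I kept clear of the can, ball and box, but did not measure their positions again at the end.

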